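# Turn over the tile drying rest

## Task

Clear the dry rosette tiles off the slanted drying rest first, stacking them face up in one square pile in the middle of the ware board, long side along the board's long side. Then put every fresh leaf tile from the cutting mat up on the rest to dry: flat against the panel, face out, long side up the slope, its lower end on a ledge (either ledge, any place along it). The rolling pin goes back in both notches of its cradle, at about the middle, and the bowl, the jar and the pot stay where they are.

Things in the scene. Friction and masses are not known exactly. Their poses are not given: they have to be found in the camera images.
- dry0: Dry off-white plaster relief tile, 84 mm long (its x) x 56 mm wide (its y) x 16 mm thick, flat underneath; its raised border is the highest part of its face, so tiles stack flat. Round rosette within the border. Starts on the slanted rest, long side up the slope. Origin: centre of the underside; z points out of its face. 70 to 110 g. None if absent.
- dry1: Dry off-white plaster relief tile, 84 mm long (its x) x 56 mm wide (its y) x 16 mm thick, flat underneath; its raised border is the highest part of its face, so tiles stack flat. Round rosette within the border. Starts on the slanted rest, long side up the slope. Origin: centre of the underside; z points out of its face. 70 to 110 g. None if absent.
- dry2: Dry off-white plaster relief tile, 84 mm long (its x) x 56 mm wide (its y) x 16 mm thick, flat underneath; its raised border is the highest part of its face, so tiles stack flat. Round rosette within the border. Starts on the slanted rest, long side up the slope. Origin: centre of the underside; z points out of its face. 70 to 110 g. None if absent.
- dry3: Dry off-white plaster relief tile, 84 mm long (its x) x 56 mm wide (its y) x 16 mm thick, flat underneath; its raised border is the highest part of its face, so tiles stack flat. Round rosette within the border. Starts on the slanted rest, long side up the slope. Origin: centre of the underside; z points out of its face. 70 to 110 g. None if absent.
- fresh0: Fresh off-white plaster relief tile, 84 mm long (its x) x 56 mm wide (its y) x 16 mm thick, flat underneath; its raised border is the highest part of its face, so tiles stack flat. Branching leaf within the border. Starts face up on the green cutting mat. Origin: centre of the underside; z points out of its face. 75 to 125 g. None if absent.
- fresh1: Fresh off-white plaster relief tile, 84 mm long (its x) x 56 mm wide (its y) x 16 mm thick, flat underneath; its raised border is the highest part of its face, so tiles stack flat. Branching leaf within the border. Starts face up on the green cutting mat. Origin: centre of the underside; z points out of its face. 75 to 125 g. None if absent.
- fresh2: Fresh off-white plaster relief tile, 84 mm long (its x) x 56 mm wide (its y) x 16 mm thick, flat underneath; its raised border is the highest part of its face, so tiles stack flat. Branching leaf within the border. Starts face up on the green cutting mat. Origin: centre of the underside; z points out of its face. 75 to 125 g. None if absent.
- fresh3: Fresh off-white plaster relief tile, 84 mm long (its x) x 56 mm wide (its y) x 16 mm thick, flat underneath; its raised border is the highest part of its face, so tiles stack flat. Branching leaf within the border. Starts face up on the green cutting mat. Origin: centre of the underside; z points out of its face. 75 to 125 g. None if absent.
- rest_panel: Face of the fixed drying rest, a plywood panel 290 mm wide sloping up away from the robot at 35 degrees. Origin: on the face at mid-width, 35 mm above the table. x up the slope, y left, z square out of the face. Two ledges run across it, 12 mm proud, 14 mm broad; tiles stand on their upper sides at x = 0 and x = 125 mm. Panel: x -17 to 235 mm. Two tiles fit per ledge, at y = +-65 mm.
- mat: The green cutting mat, 340 mm (x) x 320 mm (y) x 3 mm, fixed to the table. Origin: centre of its underside.
- ware_board: The ware board, a small fixed wooden board, 130 mm (its x) x 100 mm (its y), top 20 mm above the table. Origin: on the table under its centre.
- pin: The small wooden rolling pin, barrel 30 mm in diameter and 150 mm long, with a 35 mm handle of 20 mm at either end (220 mm in all). Starts lying on the table between robot and rest, roughly across the robot's front. Origin: the middle of its axis; x runs along it. 110 to 185 g.
- cradle: Cradle for the rolling pin, fixed: a wooden foot 160 x 70 x 12 mm with two uprights 14 mm thick, 110 mm apart along its x, each topped by a V notch with 45 degree sides, 50 mm above the table at the bottom and 70 mm at the tips. The pin lies along the cradle's x, in both notches. Origin: on the table under its centre.
- cradle_seat (a point): Where the middle of the rolling pin's axis lies when the pin is seated in the cradle, 71 mm above the table.
- bowl: Glass bowl, 100 mm across and 45 mm high, a bystander. Origin: centre of its underside.
- jar: White jar with a black cap, 52 mm across and 65 mm high, a bystander. Origin: centre of its underside.
- pot: Small terracotta pot, 40 mm across and 32 mm high, a bystander standing on the mat. Origin: centre of its underside.

How it is judged:
By the outcome, as a careful person would: the job done as asked, in the order asked, and still so for the second after the job is handed in, with the robot touching nothing.
Of dry0, dry1, dry2, dry3 only 2 to 3 are there at a start; the rules pass over those that are not, and their reading is None.
Of fresh0, fresh1, fresh2, fresh3 only 3 to 4 are there at a start; the rules pass over those that are not, and their reading is None.
At some moment in a run one of fresh0, fresh1, fresh2, fresh3 may be knocked a few centimetres aside while the robot is not near it.
Once in a run the grip may slacken for a moment while it holds something.
It also fails if it takes over 210 s, if anything falls off the work surface, if the arm or the gripper's body presses on something with over 40 N, if the wrist force passes 120 N, or if a joint passes its speed limit or range.

## Robot

A 6-joint arm with a two-finger parallel gripper is mounted at the origin on the work surface. World frame = base frame: x ahead of the robot, y to its left, z up, the work surface at z = 0. Lengths are in m, angles in rad, forces in N, time in s.
With the tool pointing down it reaches from about 0.35 to 0.975 m from the base axis. Payload 17.4 kg.
Tool frame: the origin (TCP) lies on the centre line of the jaws, within the pads' length; the fingertips stand 22 mm ahead of it and the grasp point (between the pads) lies 3 mm ahead of it (ctrl.tips_ahead is the distance from the TCP to the fingertips, in m); z points along the fingers, y is the line along which they close (so a half turn about z gives the same grasp; the last joint's range is limited). The gripper opens to 85 mm and grips with 20 to 120 N. Pads are 22 mm wide; open, the fingers measure 114 mm over their backs; the gripper's body (76 mm by 85 mm) begins 54 mm behind the grasp point. The pads swing forward as they close: fully open they stand 13 mm farther back than shut.
Start: joints at [1.22, 0.116, 1.442, -0, 1.584, -0.038], TCP at [0.208, 0.642, 0.253] pointing down, gripper open.
Joint ranges: [-2.83, 2.83], [-0.83, 2.19], [0.07, 2.5], [-1.14, 4.28], [0.01, 3], [-2.97, 2.97]. Speed limits (rad/s): [1.89, 1.89, 2.22, 3.14, 3.14, 3.14].

## Interface

Orientations are given as [roll, pitch, yaw] about the fixed x, y, z axes, in that order (R = Rz(yaw) Ry(pitch) Rx(roll)).
In Python, from station import ctrl, effector, kin, vision, job, readout gives the robot as it stands. Calls block until the motion is done:
- ctrl.reach(position, orientation): joint-space move of the TCP to a pose.
- ctrl.movel(position, ori=None, rate=0.15): straight line of the TCP; ori=None keeps the orientation; rate is the mean speed in m/s.
- ctrl.move_j(angles): joint-space move.
- effector.open_jaws() and effector.grab(): open the fingers fully, or close them until they stop; the grip force is fixed at half the most.
- ctrl.wait(seconds).
- kin.solve_ik(position, orientation): joint angles nearest the present ones, or None.
- vision.capture(name): name is "side" or "top"; returns the picture (480x640x3 uint8, red, green, blue); there is no depth.
- vision.camera_info(name): a dict with "intrinsics" (3x3 intrinsics, pixels), "k1" (the pictures are not rectified: a ray, as slopes to the right and down, at radius r is drawn at 1 + k1 r^2 times it, then the intrinsics apply), "rvec" (rotation vector, rad) and "tvec" (3), from world to camera coordinates, as OpenCV has them. Camera axes: x right, y down, z forward; pixel columns grow to the right and rows downward; lengths in m; the calibration is good to about 2 mm. A picture is of the moment at which its call begins. camera_info takes no time and is no camera call.
A pose or a line that the arm cannot do raises ctrl.MotionError and nothing moves.
- job.job_done(): hands the job in; it is judged then, once.
Readings, each from a call of its own:
- readout.get_clock(): time.
- readout.get_q(): joint angles.
- readout.get_qvel(): joint speeds.
- readout.get_tau(): joint torques, N m.
- readout.get_tool_pos(): TCP position.
- readout.get_tcp_rot(): TCP orientation.
- readout.get_force(): force on the tool from outside, world axes, zero at the start.
- readout.get_ft_torque(): the same for the moment, N m.
- readout.get_finger_gap(): finger opening in m.
- readout.get_gripper_force(): force on a finger pad.
Only numpy, scipy, OpenCV 4.12 (cv2) and the standard library are available. Lean on these libraries where they do the work, as an engineer would, in place of code of your own. Each camera call takes 0.05 s, during which the arm holds its last target. There are 200 camera calls.

## Working session

There is one attempt and no reset: what is moved stays moved. The work goes in short steps, each a Python script; the robot and the scene stay as the last script left them, time stands still between calls to the robot, and variables do not carry over. Pictures are saved under pics/ and viewed, at most 14 in all, crops included, and the job is handed in when it is done.

```bash
ls; mkdir -p pics; python3 - <<'E'
from station import ctrl, effector, kin, vision, job, readout
import cv2
for n in("side","top"):
    im=vision.capture(n); cv2.imwrite(f"pics/{n}0.png",im[:,:,::-1]); print(vision.camera_info(n))
print(readout.get_clock(),readout.get_tcp_rot(),ctrl.tips_ahead)
E
```

```text
pics
{'intrinsics': array([[581.07052133,   0.        , 326.79795885],
       [  0.        , 581.07052133, 240.93989372],
       [  0.        ,   0.        ,   1.        ]]), 'k1': -0.15548305381948546, 'rvec': array([ 2.30686829, -0.92717405,  0.33623444]), 'tvec': array([-0.37131831,  0.35415829,  1.11655575])}
{'intrinsics': array([[508.96906188,   0.        , 322.31952186],
       [  0.        , 508.96906188, 241.56153188],
       [  0.        ,   0.        ,   1.        ]]), 'k1': -0.001839460140589113, 'rvec': array([ 2.15775535, -2.19364408,  0.14630284]), 'tvec': array([-0.00143721,  0.55754498,  1.03699369])}
0.1 [-3.14051044e+00 -7.26903200e-05  2.82876668e+00] 0.022
```

View pics/top0.png

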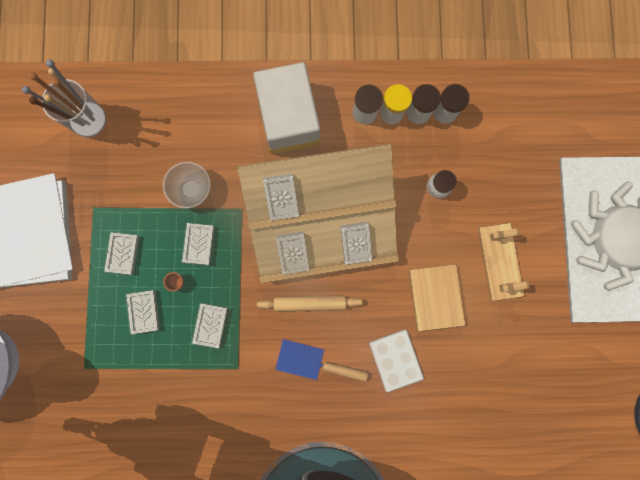

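View pics/side0.png

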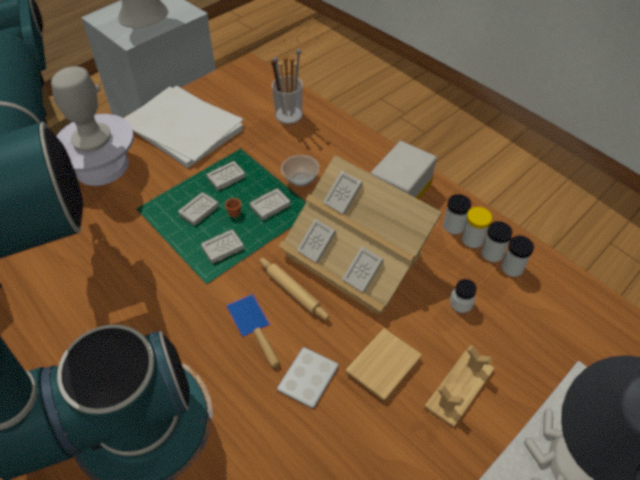

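Top view: rest centred near (320,215) with dry tiles at (282,197), (293,253), (357,243). Fresh tiles are at (122,253), (198,244), (143,312), (210,326) and the pot at (174,282). The pin is at (310,303), the board at (438,297) and the cradle at (502,262). The side view agrees.

```bash
cat > h.py <<'E'
import numpy as np, cv2
from scipy.spatial.transform import Rotation as Ro
from station import ctrl, effector, kin, vision, job, readout
CI={n:vision.camera_info(n) for n in("side","top")}
def ray(n,uv):
    c=CI[n];K=c["intrinsics"];R=cv2.Rodrigues(c["rvec"])[0]
    d=np.array([(uv[0]-K[0,2])/K[0,0],(uv[1]-K[1,2])/K[1,1]]);s=d.copy()
    for _ in range(10): s=d/(1+c["k1"]*(s@s))
    return -R.T@c["tvec"], R.T@np.array([*s,1])
def cast(n,uv,p0,nrm=(0,0,1)):
    o,d=ray(n,uv);nrm=np.array(nrm);return o+d*((np.array(p0)-o)@nrm)/(d@nrm)
def atz(n,uv,z): return cast(n,uv,[0,0,z])
def proj(n,P):
    c=CI[n];K=c["intrinsics"]
    return cv2.projectPoints(np.array(P,float).reshape(-1,1,3),c["rvec"],c["tvec"],K,np.array([c["k1"],0,0,0]))[0].reshape(-1,2)
def hsv(im): return cv2.cvtColor(im,cv2.COLOR_RGB2HSV)
def blobs(mask,lo,hi):
    cs=cv2.findContours(mask.astype(np.uint8)*255,cv2.RETR_EXTERNAL,cv2.CHAIN_APPROX_NONE)[0]
    return [c for c in cs if lo<cv2.contourArea(c)<hi]
E
python3 - <<'E'
from h import *
im=cv2.imread("pics/top0.png")[:,:,::-1].copy();H=hsv(im)
for n,p in dict(panel=(340,190),panel2=(330,250),ledge=(320,214),table=(330,335),board=(438,297),cradle=(502,262),pin=(310,303),dry=(287,180),dryc=(282,197),dry3=(345,243),fresh=(112,240),mat=(100,300),pot=(174,282)).items(): print(n,H[p[1],p[0]])
cv2.imwrite("pics/a.png",cv2.resize(im[140:340,230:540,::-1],None,fx=2.55,fy=2.55,interpolation=cv2.INTER_CUBIC))
im=cv2.imread("pics/side0.png")
cv2.imwrite("pics/b.png",cv2.resize(im[140:430,250:500],None,fx=2.05,fy=2.05,interpolation=cv2.INTER_CUBIC))
E
```

```text
panel [ 18  99 165]
panel2 [ 18  96 172]
ledge [ 17 115 178]
table [ 12 143 168]
board [ 17 120 212]
cradle [ 18 114 222]
pin [ 18 112 214]
dry [ 18  34 134]
dryc [ 20  29 175]
dry3 [ 20  33 171]
fresh [ 23  27 149]
mat [ 74 114 110]
pot [ 10 126 109]
```

View pics/a.png

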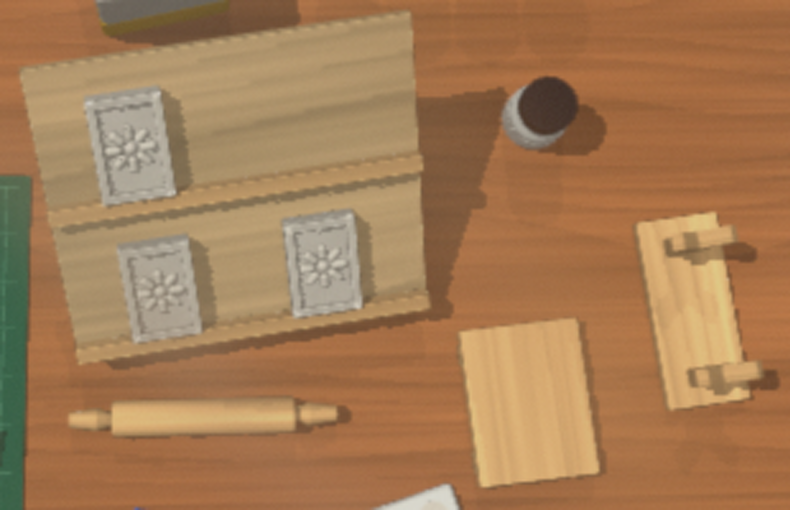

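View pics/b.png

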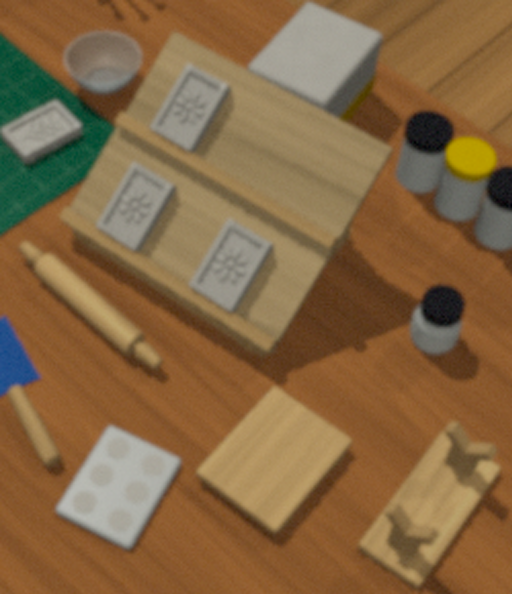

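Crops: panel top corners are at top pixels ~(238,167) and (391,145), with the ledge front at ~(261,281) and (399,260). Board corners in crop a are (460,331), (578,319), (600,473), (482,487), and the cradle foot corners are (637,224), (715,212), (748,399), (670,410). The three rosette tiles are clear in both views.

```bash
cat >> h.py <<'E'
def tilemask(im):
    H=hsv(im);m=((H[...,1]<60)&(H[...,2]>90)).astype(np.uint8)
    return cv2.morphologyEx(cv2.morphologyEx(m,cv2.MORPH_CLOSE,np.ones((3,3))),cv2.MORPH_OPEN,np.ones((3,3)))
def rects(im,box,lo,hi):
    x0,y0,x1,y1=box;m=tilemask(im)*0;m[y0:y1,x0:x1]=tilemask(im)[y0:y1,x0:x1]
    return [cv2.boxPoints(cv2.minAreaRect(c)) for c in blobs(m,lo,hi)]
def rectpose(n,bx,p0,nrm):
    """centre, long-axis unit vector, sides of an image rectangle cast on a plane"""
    P=np.array([cast(n,p,p0,nrm) for p in bx]);a,b=P[1]-P[0],P[2]-P[1]
    if np.linalg.norm(b)>np.linalg.norm(a): a,b=b,a
    return P.mean(0),a/np.linalg.norm(a),np.linalg.norm(a),np.linalg.norm(b)
S35=np.radians(35)
def panelR(yaw): # columns: x up slope, y left, z out
    return Ro.from_euler('z',yaw).as_matrix()@Ro.from_euler('y',-S35).as_matrix()
E
python3 - <<'E'
from h import *
from scipy.optimize import least_squares
A=lambda p:(p[0]/2.55+230,p[1]/2.55+140)
B=lambda p:(p[0]/2.05+250,p[1]/2.05+140)
L=np.array([[.235,.145,0],[.235,-.145,0],[-.014,.145,.012],[-.014,-.145,.012]])
t=np.array([A(p) for p in[(20,70),(410,12),(80,361),(430,305)]]);s=np.array([B(p) for p in[(175,35),(390,150),(63,215),(268,350)]])
def res(v,w=3):
    P=np.array([v[0],v[1],.035])+L@panelR(v[2]).T
    return np.concatenate([(proj("top",P)-t).ravel()*(w&1),(proj("side",P)-s).ravel()*(w>>1)])
for w in(1,2,3):
    r=least_squares(res,[.5,0,.15],args=(w,));print("panel",w,r.x.round(4),r.fun.round(1))
yaw=r.x[2];R=panelR(yaw);p0=np.r_[r.x[:2],.035]
im=cv2.imread("pics/top0.png")[:,:,::-1].copy()
for b in rects(im,(235,140,400,285),500,2500):
    c,a,l,w=rectpose("top",b,p0+R[:,2]*.008,R[:,2]);print("dry",b.mean(0),(R.T@(c-p0)).round(4),(R.T@a).round(3),round(l,4),round(w,4))
for b in rects(im,(88,210,240,370),500,2500):
    c,a,l,w=rectpose("top",b,[0,0,.011],[0,0,1]);print("fresh",b.mean(0),c.round(4),np.degrees(np.arctan2(a[1],a[0])).round(1),round(l,4),round(w,4))
def quad(n,ps,z):
    P=np.array([atz(n,p,z) for p in ps]);d=P[1]+P[2]*0-P[0]+P[2]-P[3];e=P[2]-P[1]+P[3]-P[0]
    print(n,P.mean(0).round(4),"axes",np.degrees(np.arctan2(d[1],d[0])).round(1),np.degrees(np.arctan2(e[1],e[0])).round(1),np.linalg.norm(d)/2,np.linalg.norm(e)/2)
quad("top",[A(p) for p in[(460,331),(578,319),(600,473),(482,487)]],.02)
quad("side",[B(p) for p in[(278,386),(351,441),(273,531),(198,471)]],.02)
quad("top",[A(p) for p in[(637,224),(715,212),(748,399),(670,410)]],.012)
quad("side",[B(p) for p in[(448,424),(499,468),(422,583),(361,542)]],.012)
H=hsv(im)
m=((H[...,2]>185)&(H[...,1]<135));mm=m*0;mm[288:318,250:370]=m[288:318,250:370]
for c in blobs(mm,100,5000):
    b=cv2.boxPoints(cv2.minAreaRect(c));q=rectpose("top",b,[0,0,.015],[0,0,1]);print("pin",b.mean(0),q)
print("pin barrel mid",atz("top",A((203.5,417)),.015),"side",atz("side",B((92,306)),.015))
E
```

```text
panel 1 [ 0.5128 -0.0234  0.1424] [-0.6 -0.4  0.6 -0.9 -0.4  0.8  0.3  0.6 -0.  -0.   0.  -0.  -0.   0.
  0.   0. ]
panel 2 [ 0.5117 -0.0224  0.132 ] [-0.  -0.   0.   0.  -0.   0.  -0.   0.   0.2 -2.1  1.7 -0.3 -1.9  0.6
 -0.1  0.9]
panel 3 [ 0.5124 -0.023   0.1384] [-0.5 -0.5  0.9 -0.5 -0.7  0.7  0.1  1.1 -0.1 -2.1  1.8 -0.9 -1.7  0.9
  0.6  0.6]
dry [291.94    252.57999] [0.0411 0.0716 0.008 ] [-1.     0.007 -0.   ] 0.091 0.0559
dry [356.2378  242.64027] [ 0.0411 -0.0605  0.008 ] [-1.    -0.028 -0.   ] 0.0926 0.0568
dry [280.47705 196.68785] [0.1658 0.0756 0.008 ] [-1.    -0.004 -0.   ] 0.0896 0.0556
fresh [209.15387 325.23077] [0.3876 0.2284 0.011 ] -10.9 0.0879 0.0601
fresh [141.60728 311.92987] [0.4177 0.369  0.011 ] -172.4 0.0877 0.0596
fresh [120.41998 253.06   ] [0.5419 0.416  0.011 ] -6.4 0.0877 0.0605
fresh [197.25632 243.53076] [0.5597 0.2547 0.011 ] -6.1 0.0881 0.0602
top [ 0.4362 -0.2521  0.02  ] axes -84.8 -174.3 0.09881205877293671 0.12808231746562848
side [ 0.4369 -0.2514  0.02  ] axes -86.3 -175.0 0.09556846395674835 0.12899254002753532
top [ 0.5101 -0.3946  0.012 ] axes -82.6 -173.1 0.06726018306100902 0.15854443257892836
side [ 0.5149 -0.3942  0.012 ] axes -87.2 -172.4 0.06870259132352333 0.1589212120325201
pin [309.5 303.5] (array([0.42877513, 0.01810206, 0.015     ]), array([-0.01775243, -0.99984241,  0.        ]), np.float64(0.1492288002157148), np.float64(0.02296978877111384))
pin barrel mid [0.42869213 0.01758307 0.015     ] side [0.42843415 0.01312305 0.015     ]
```

```bash
cat >> h.py <<'E'
P0=np.array([.5124,-.023,.035]);YAW=.1384;RP=panelR(YAW)
BOARD=np.array([.4365,-.252,0]);BYAW=np.radians(5.4)
CR=np.array([.511,-.3945,0]);CYAW=np.radians(7.2)
def eul(M): return Ro.from_matrix(M).as_euler('xyz')
RPT=eul(np.c_[-RP[:,0],RP[:,1],-RP[:,2]])   # tool on the panel, q6 in the negative half
def down(yaw): return [np.pi,0,yaw]
def pan(x,y,z): return P0+RP@np.array([x,y,z])
def F(): return np.array(readout.get_force())
def guard(d,step,maxd,thr,rate=.05):
    """step along unit vector d until the opposing force has grown by thr; returns distance, force"""
    d=np.array(d,float);f0=F()@d;p=np.array(readout.get_tool_pos());s=0;f=0
    while s<maxd-1e-9:
        s+=step;ctrl.movel(p+d*s,None,rate);f=f0-F()@d
        if f>thr: break
    return s,f
def say(*a): print(f"{readout.get_clock():.1f}",*a,"gap",round(readout.get_finger_gap(),4))
E
python3 - <<'E'
from h import *
q=lambda p,o:(lambda r:None if r is None else np.round(r,2))(kin.solve_ik(p,o))
for y in(.065,-.065):
    for x in(.042,.167):
        for z in(.03,.1): print(x,y,z,q(pan(x,y,z),RPT))
print(q([*BOARD[:2],.05],down(BYAW+np.pi)),q([*BOARD[:2],.2],down(BYAW+np.pi)))
for x,y,a in[(.3876,.2284,-10.9),(.4177,.369,7.6),(.5419,.416,-6.4),(.5597,.2547,-6.1)]: print(q([x,y,.03],down(np.radians(a)+np.pi)))
print(q([.4288,.0175,.03],down(1.553)),q([*CR[:2],.09],down(CYAW)))
A=lambda p:(p*1-np.array([230,140]))*2.55
c,s=np.cos(CYAW),np.sin(CYAW)
for sx in(.055,-.055): print("tips in crop a",[A(proj("top",[[CR[0]+c*sx-s*v,CR[1]+s*sx+c*v,.07]])[0]).round(0) for v in(.02,-.02)])
E
```

```text
0.042 0.065 0.03 [-0.01 -0.47  2.31  0.13  0.7  -1.79]
0.042 0.065 0.1 [-0.03 -0.66  2.33  0.12  0.87 -1.78]
0.167 0.065 0.03 [ 0.02 -0.26  2.04  0.1   0.76 -1.73]
0.167 0.065 0.1 [ 0.01 -0.41  2.05  0.09  0.89 -1.73]
0.042 -0.065 0.03 [-0.33 -0.37  2.25  0.39  0.75 -2.26]
0.042 -0.065 0.1 [-0.38 -0.55  2.26  0.37  0.91 -2.24]
0.167 -0.065 0.03 [-0.24 -0.2   1.99  0.3   0.8  -2.1 ]
0.167 -0.065 0.1 [-0.27 -0.34  2.    0.29  0.93 -2.09]
[-0.57 -0.13  2.02  0.    1.24 -2.24] [-0.57 -0.24  1.87  0.    1.51 -2.24]
[ 0.48 -0.23  2.15  0.    1.22 -0.9 ]
[ 0.68  0.02  1.92  0.    1.2  -1.03]
[ 0.62  0.27  1.63  0.    1.23 -0.84]
[ 0.39  0.14  1.79  0.    1.21 -1.08]
[-0.02 -0.29  2.19 -0.    1.24 -0.  ] [-0.7   0.14  1.68 -0.    1.32  0.75]
tips in crop a [array([682., 240.]), array([731., 233.])]
tips in crop a [array([707., 376.]), array([757., 369.])]
```

```bash
python3 - <<'E'
from h import *
say("start")
ctrl.reach(pan(.042,-.0605,.09),RPT); say("hover",F().round(2))
ctrl.movel(pan(.042,-.0605,.04),None,.2); say("low",F().round(2))
r=guard(-RP[:,2],.002,.034,2.5); say("touch?",r,(RP.T@(np.array(readout.get_tool_pos())-P0)).round(4))
E
```

```text
0.1 start gap 0.0856
2.9 hover [-1.24  0.14 -0.05] gap 0.0853
3.3 low [-0.62  0.03  0.23] gap 0.0852
7.3 touch? (0.032000000000000015, np.float64(36.17048909917351)) [ 0.042  -0.06    0.0086] gap 0.0855
```

```bash
cat >> h.py <<'E'
def place_down(xy,ztile,yaw,hover=.06,d=.02,thr=3):
    """tile held with its underside d below the TCP: lower until it touches, release, back up"""
    ctrl.reach([*xy,ztile+d+hover],down(yaw)); say("over",F().round(1))
    ctrl.movel([*xy,ztile+d+.006],None,.2)
    r=guard([0,0,-1],.0015,.015,thr); say("set",r,"tcp z",readout.get_tool_pos()[2])
    effector.open_jaws(); ctrl.movel([*xy,ztile+d+hover],None,.25); say("released")
def pick_panel(x,y,d=.02):
    ctrl.movel(pan(x,y,d),RPT,.2)
    effector.grab(); f=F(); say("grabbed",f.round(1))
    ctrl.movel(pan(x+.004,y,d+.002),None,.1); ctrl.movel(pan(x+.004,y,d+.07),None,.2); say("lifted",F().round(1))
def snap(k):
    for n in("top","side"): cv2.imwrite(f"pics/{n}{k}.png",vision.capture(n)[:,:,::-1])
E
python3 - <<'E'
from h import *
pick_panel(.042,-.0605)
if readout.get_finger_gap()>.05:
    place_down(BOARD[:2],.02,BYAW+np.pi); 
snap(1)
a=cv2.imread("pics/top1.png")[140:340,230:540];b=cv2.imread("pics/side1.png")[160:420,230:500]
cv2.imwrite("pics/c.png",np.hstack([cv2.resize(a,(465,300)),cv2.resize(b,(312,300))]))
E
```

```text
8.0 grabbed [-9.2 -0.5  7.9] gap 0.0545
8.7 lifted [ 0.6 -0.2 -1.4] gap 0.0543
9.5 over [ 0.3 -0.4 -0.3] gap 0.0545
11.1 set (0.0075, np.float64(16.11829001426804)) tcp z 0.03995204067767485 gap 0.0547
11.9 released gap 0.0854
```

View pics/c.png

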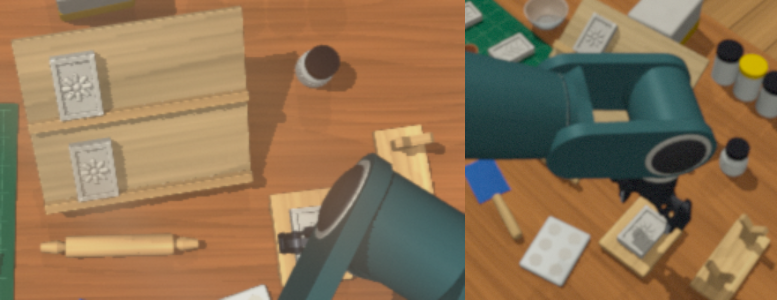

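Tile placed on the board (side crop ~(640,230)); the arm hides it from above. Continuing with the other two.

```bash
python3 - <<'E'
from h import *
for k,(x,y) in enumerate([(.042,.0716),(.167,.0756)]):
    ctrl.reach(pan(x,y,.08),RPT); 
    if k==0: snap(2)
    pick_panel(x,y,.021)
    g=readout.get_finger_gap()
    if g<.05: print("lost");break
    place_down(BOARD[:2],.036+.016*k,BYAW+np.pi,d=.021)
ctrl.reach([.40,.02,.22],down(1.553+np.pi/4)); snap(3); say("")
ims=[cv2.resize(cv2.imread(f"pics/top{k}.png")[250:350,390:490],(390,390),interpolation=2) for k in(2,3)]
cv2.imwrite("pics/d.png",np.hstack(ims))
E
```

```text
14.2 grabbed [-16.   -4.2  13.5] gap 0.0544
14.9 lifted [-0.8  0.8 -1.2] gap 0.0542
16.1 over [ 0.1  0.2 -0.5] gap 0.0542
17.5 set (0.006, np.float64(18.016197776905546)) tcp z 0.05841963085416703 gap 0.0541
18.3 released gap 0.0853
20.5 grabbed [-12.7  -3.2   9.7] gap 0.0545
21.2 lifted [-0.9 -0.4 -1.4] gap 0.0543
22.6 over [-0.9 -0.5 -1.7] gap 0.0548
24.0 set (0.006, np.float64(15.624404602617698)) tcp z 0.07446430060022595 gap 0.0545
24.8 released gap 0.0856
26.2  gap 0.0852
```

View pics/d.png

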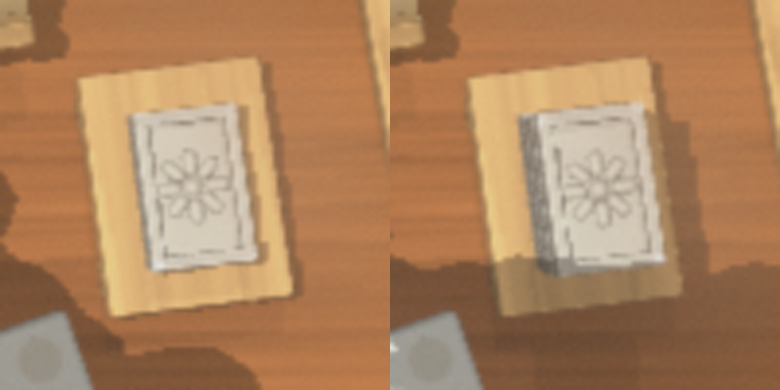

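View pics/side3.png

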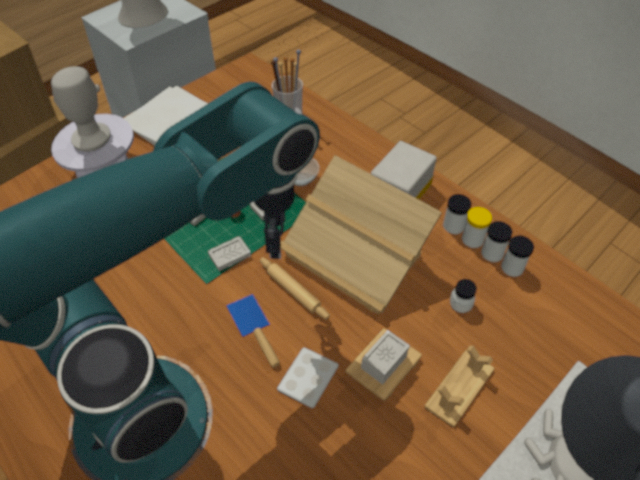

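Pile is square and centred on the board (top crop ~(600,187)), and the panel is empty. Now the fresh tiles.

```bash
cat >> h.py <<'E'
def fresh():
    out=[]
    for b in rects(vision.capture("top"),(60,185,250,400),500,2500):
        c,a,l,w=rectpose("top",b,[0,0,.011],[0,0,1]); 
        if abs(l-.088)<.005 and abs(w-.060)<.005:
            ang=np.arctan2(a[1],a[0]); ang=(ang+np.pi/2)%np.pi-np.pi/2; out.append((c[0],c[1],ang))
    print("fresh",np.round(out,3).tolist()); return out
def pick_mat(t,d=.021):
    o=down(t[2]+np.pi);ctrl.reach([t[0],t[1],.09],o); ctrl.movel([t[0],t[1],.003+d],None,.2)
    effector.grab(); say("grabbed",F().round(1)); ctrl.movel([t[0],t[1],.20],None,.3); say("lifted")
    return readout.get_finger_gap()>.05
def put_panel(x,y,d=.021):
    ctrl.reach(pan(x+.01,y,d+.06),RPT); say("hover")
    if readout.get_finger_gap()<.05: print("LOST"); return False
    ctrl.movel(pan(x+.008,y,d+.003),None,.2)
    r=guard(-RP[:,0],.002,.016,3); say("ledge",r)
    r2=guard(-RP[:,2],.0015,.009,4); say("panel",r2)
    effector.open_jaws(); p=np.array(readout.get_tool_pos()); ctrl.movel(p+RP[:,2]*.06,None,.25); return True
E
python3 - <<'E'
from h import *
L=fresh()
t=min(L,key=lambda t:np.hypot(t[0]-.56,t[1]-.255))
if pick_mat(t) and put_panel(.167,.065):
    ctrl.reach([.36,-.05,.25],down(np.pi/2)); snap(4); fresh(); say("")
    a=cv2.imread("pics/top4.png")[130:370,80:420];b=cv2.imread("pics/side4.png")[120:340,120:460]
    cv2.imwrite("pics/e.png",np.hstack([cv2.resize(a,(400,300)),cv2.resize(b,(400,300))]))
E
```

```text
fresh [[0.386, 0.199, -0.193], [0.418, 0.369, 0.128], [0.541, 0.414, -0.127], [0.56, 0.254, -0.104]]
28.3 grabbed [-2.8 -1.5  9.9] gap 0.0544
29.1 lifted gap 0.0538
29.9 hover gap 0.0545
31.6 ledge (0.01, np.float64(12.748584045341932)) gap 0.0546
31.8 panel (0.0015, np.float64(5.735238177541401)) gap 0.054
fresh [[0.386, 0.199, -0.193], [0.418, 0.369, 0.128], [0.542, 0.415, -0.129]]
34.1  gap 0.0856
```

View pics/e.png

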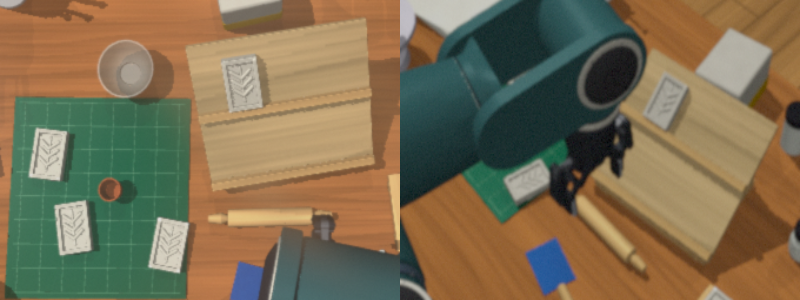

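The first leaf tile is seated on the upper ledge ((242,85) in the crop). The near-right fresh tile has been knocked about 3 cm, and its new position is measured.

```bash
python3 - <<'E'
from h import *
def go(x,y,near):
    L=fresh(); t=min(L,key=lambda t:np.hypot(t[0]-near[0],t[1]-near[1]))
    return pick_mat(t) and put_panel(x,y)
ok=go(.167,-.065,(.542,.415)) and go(.042,.065,(.418,.369)) and go(.042,-.065,(.386,.199))
print(ok)
ctrl.reach([.36,-.05,.25],down(np.pi/2)); snap(5); fresh(); say("")
a=cv2.imread("pics/top5.png")[130:370,80:420];b=cv2.imread("pics/side5.png")[120:340,120:460]
cv2.imwrite("pics/f.png",np.hstack([cv2.resize(a,(400,300)),cv2.resize(b,(400,300))]))
E
```

```text
fresh [[0.386, 0.199, -0.193], [0.418, 0.369, 0.128], [0.541, 0.415, -0.129]]
37.0 grabbed [-0.3 -1.6  7.6] gap 0.0542
37.7 lifted gap 0.0546
39.5 hover gap 0.0541
41.2 ledge (0.01, np.float64(11.777477803519124)) gap 0.0541
41.4 panel (0.0015, np.float64(4.558994876485068)) gap 0.0544
fresh [[0.386, 0.199, -0.193], [0.418, 0.368, 0.142]]
45.0 grabbed [-1.8 -1.8  9.4] gap 0.0551
45.7 lifted gap 0.0542
47.0 hover gap 0.0542
48.7 ledge (0.01, np.float64(8.538378588576606)) gap 0.0547
49.2 panel (0.003, np.float64(16.87087509560201)) gap 0.0544
fresh [[0.386, 0.199, -0.193]]
51.8 grabbed [-2.2 -2.2 11.4] gap 0.0548
52.5 lifted gap 0.0543
53.7 hover gap 0.0545
55.4 ledge (0.01, np.float64(12.14597574116296)) gap 0.0546
56.2 panel (0.0045000000000000005, np.float64(31.198486438350066)) gap 0.0543
True
fresh []
58.9  gap 0.0851
```

View pics/f.png

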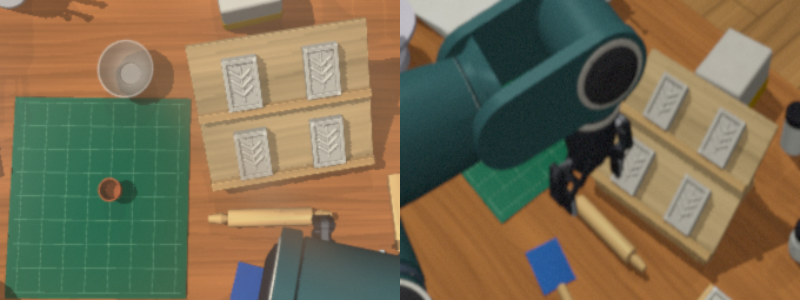

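All four leaf tiles are seated on the ledges, and the mat is empty except for the pot, which has not moved. Next is the pin. I grip it 8 mm towards the robot to keep the open fingers clear of the ledge.

```bash
python3 - <<'E'
from h import *
im=vision.capture("top");H=hsv(im);m=((H[...,2]>185)&(H[...,1]<135));mm=m*0;mm[288:318,250:340]=m[288:318,250:340]
print([cv2.boxPoints(cv2.minAreaRect(c)).round(0).tolist() for c in blobs(mm,100,5000)])
o=down(1.553)
ctrl.reach([.4207,.017,.12],o); ctrl.movel([.4207,.017,.026],None,.15); say("low",F().round(1))
effector.grab(); say("grab",F().round(1))
ctrl.movel([.4207,.017,.20],None,.2); say("up",F().round(1))
ctrl.reach([CR[0],CR[1],.15],down(CYAW)); say("over",F().round(1)); snap(6)
a=cv2.imread("pics/top6.png")[170:350,400:600];b=cv2.imread("pics/side6.png")[290:450,380:560]
cv2.imwrite("pics/g.png",np.hstack([cv2.resize(a,(400,360)),cv2.resize(b,(400,360))]))
E
```

```text
[[[257.0, 298.0], [339.0, 298.0], [339.0, 309.0], [257.0, 309.0]]]
60.4 low [ 0.3 -0.1  0.3] gap 0.0854
61.0 grab [-1.4  0.2  6.3] gap 0.0283
62.0 up [ 0.4 -0.  -2.3] gap 0.0281
63.5 over [-0.1 -0.3 -0.9] gap 0.0278
```

View pics/g.png

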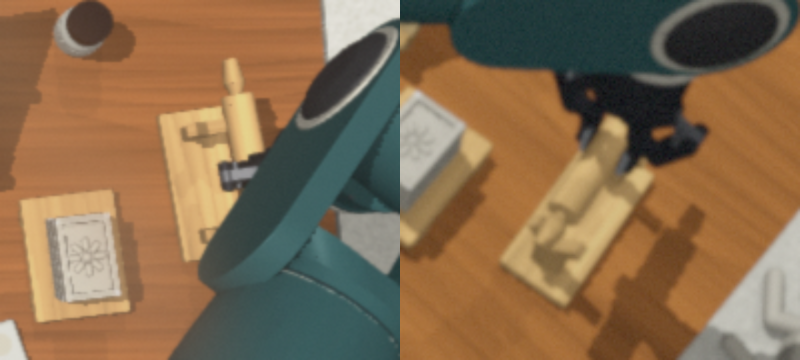

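Pin is held level and along the cradle, with its far end at (232,62) in the crop. Lowering it.

```bash
python3 - <<'E'
from h import *
ctrl.movel([CR[0],CR[1],.092],None,.15); say("",F().round(1))
r=guard([0,0,-1],.0015,.016,4); say("seat",r,readout.get_tool_pos()[2],F().round(1),np.round(readout.get_ft_torque(),2))
effector.open_jaws(); ctrl.movel([CR[0],CR[1],.16],None,.15); say("")
ctrl.reach([.36,.20,.25],down(np.pi/2)); snap(7); say("",F().round(1))
a=cv2.imread("pics/top7.png")[130:350,230:560];b=cv2.imread("pics/side7.png")[140:440,250:530]
cv2.imwrite("pics/h.png",np.hstack([cv2.resize(a,(450,300)),cv2.resize(b,(350,375))[:300] if 0 else cv2.resize(b,(280,300))]))
E
```

```text
64.2  [ 0.2 -1.1 -0.9] gap 0.028
65.9 seat (0.010499999999999999, np.float64(8.691464066322073)) 0.08311320966902795 [-1.7  1.2  7.8] [ 0.11  0.32 -0.39] gap 0.028
67.2  gap 0.0853
69.5  [-0.3  0.  -1.1] gap 0.0856
```

View pics/h.png

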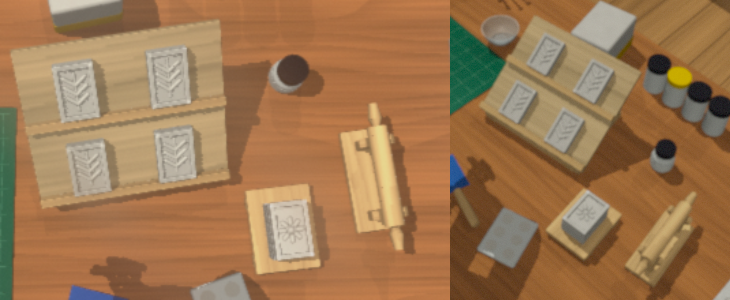

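The pin lies across both uprights ((374,105) to (399,247) in the crop), and the tiles and the bystanders (bowl, jar) look right. A numeric check of the seating and the tiles comes next, before handing in.

```bash
python3 - <<'E'
from h import *
im=cv2.imread("pics/top7.png")[:,:,::-1].copy()
e=[atz("top",(u/1.364+230,v/1.364+130),.071) for u,v in((374,105),(399,247))]
d=e[0]-e[1];c=(e[0]+e[1])/2-CR;R=np.array([np.cos(CYAW),np.sin(CYAW)])
print("pin len",np.linalg.norm(d),"yaw",np.degrees(np.arctan2(d[1],d[0])),"along",c[:2]@R,"across",c[1]*R[0]-c[0]*R[1])
es=[atz("side",(u/1+250,v/1+140),.071) for u,v in((692-450,195),(633-450,275))];print("side",(es[0]+es[1])/2,np.linalg.norm(es[0]-es[1]))
for b in rects(im,(235,140,400,285),500,2500):
    q,a,l,w=rectpose("top",b,P0+RP[:,2]*.008,RP[:,2]);print("tile",(RP.T@(q-P0)).round(4),(RP.T@a).round(3),round(l,4),round(w,4))
cv2.imwrite("pics/i.png",np.hstack([cv2.resize(im[190:330,470:550,::-1],(340,595),interpolation=2),cv2.resize(cv2.imread("pics/side7.png")[320:440,420:510],(446,595),interpolation=2)]))
E
```

```text
pin len 0.21366018692098557 yaw 6.7031328011256335 along 0.0013309411619053782 across -0.0022650444349221893
side [ 0.50787367 -0.39136483  0.071     ] 0.2195033362186406
tile [0.0409 0.066  0.008 ] [-1.    -0.008  0.   ] 0.0907 0.055
tile [ 0.0409 -0.0647  0.008 ] [-1.    -0.025  0.   ] 0.0929 0.057
tile [0.1659 0.0661 0.008 ] [-1.    -0.017  0.   ] 0.0896 0.0553
tile [ 0.1656 -0.0649  0.008 ] [-0.999 -0.032  0.   ] 0.0914 0.057
```

View pics/i.png

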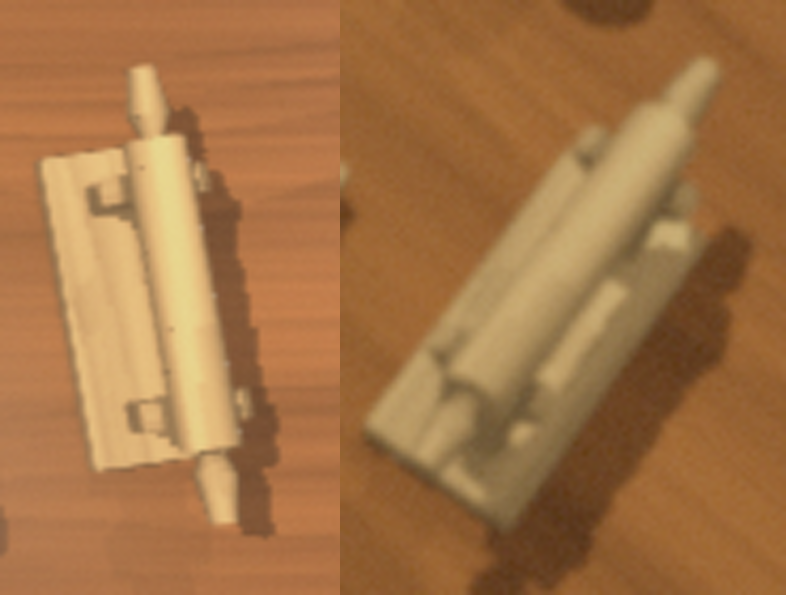

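The pin sits in both notches and is centred, and the tile positions agree with the dry tiles' seated ones.

```bash
python3 -c "
from station import job;print(job.job_done())"
```

```text
the job is handed in; nothing more can be done
None
```

Job handed in after about 70 s on the robot's clock: three rosette tiles are piled face up on the ware board, four leaf tiles stand on the rest's ledges, the rolling pin is in both notches, and the bowl, jar and pot were not touched.

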